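# Open the round press mould

## Task

Open the round plaster press mould: take its plywood cover by the handle, lift it straight and level up off the two steel locating pins without cocking it, and set it down gently, flat and handle up, in the middle of the empty ware board. Leave the square mould closed.

Things in the scene. Friction and masses are not known exactly. Their poses are not given: they have to be found in the camera images.
- round_cover: Loose round plywood cover, 136 mm across, 18 thick, 0.35 kg, lying on the round mould, its pins through two 13 mm holes on the cover's y axis, 52 mm from the centre. Dark wooden handle bar in the middle of its top: 20 mm wide (x), 64 long (y), 45 high, its top 63 mm above the origin; take it across the 20 mm. Origin: centre of the underside, z up. Pins stand 22 mm above its upper face.
- round_mould_top (a point): Centre of the top face of the round plaster mould (fixed, 160 mm across, this face 50 mm above the table), z up. Two upright steel locating pins of 10 mm diameter stand 40 mm above this face, on the y axis 52 mm either side of this point. A shallow hollow with a disc of clay lies under the cover.
- board_top (a point): Centre of the upper face of the empty square ware board of dark wood (fixed, 180 x 180 mm, 16 mm thick, this face 16 mm above the table), z up. The cover goes here.
- square_cover: Loose square plywood cover, 130 x 130 x 18 mm, with the same handle, on the pins of the square plaster mould (150 x 150 x 50 mm). Origin: centre of the underside, z up. To be left alone. The two moulds and the ware board stand in a row across the table, about 0.3 m apart, in any order.
Mind the look-alikes: they are no part of the job. What is shaped like the part that bears round_mould_top but purple is not meant. What is shaped like the round_cover but turquoise is not meant.

How it is judged:
By the outcome, as a careful person would: the job done as asked, in the order asked, and still so for the second after the job is handed in, with the robot touching nothing.
It also fails if it takes over 40 s, if anything falls off the work surface, if the arm or the gripper's body presses on something with over 40 N, if the wrist force passes 120 N, or if a joint passes its speed limit or range.

## Robot

A 6-joint arm with a two-finger parallel gripper is mounted at the origin on the work surface. World frame = base frame: x ahead of the robot, y to its left, z up, the work surface at z = 0. Lengths are in m, angles in rad, forces in N, time in s.
With the tool pointing down it reaches from about 0.375 to 0.9 m from the base axis. Payload 3.1 kg.
Tool frame: the origin (TCP) lies at the very end of the fingers, on their centre line; the grasp point (between the pads) lies 19 mm behind it (robot.grip_depth is the distance from the TCP to the grasp point, in m); z points along the fingers, y is the direction in which the jaws open and shut (so a half turn about z gives the same grasp; the last joint's range is limited). The gripper opens to 87 mm and grips with 3 to 60 N. Pads are 19 mm wide; open, the fingers measure 117 mm over their backs; the gripper's body (75 mm by 190 mm) begins 51 mm behind the grasp point.
Start: joints at [-1.331, 0.527, 1.433, -0, 1.181, -0.178], TCP at [0.254, -0.571, 0.223] pointing down, gripper open.
Joint ranges: [-3.08, 3.08], [-0.75, 2.2], [0.22, 2.44], [-1.43, 4.57], [0, 2.65], [-2.85, 2.85]. Speed limits (rad/s): [2.79, 2.79, 3.14, 3.14, 3.14, 3.14].

## Interface

Orientations are given as a unit quaternion [x, y, z, w].
In Python, from rig import robot gives the robot as it stands.
- The arm moves only by the tool drive_tool, never from a script. Its argument "series" is a list of rows, each a list of 7 numbers: the shift along the tool's x, y, z in m, then the turn, a rotation vector about the tool's x, y, z in degrees, then the opening, from 0 (shut) to 1 (fully open). A call has 1 to 5 rows; each row shifts and turns the commanded pose from where the row before left it, along the tool's axes as they then stand; what a row does not reach is not made up. A row lasts 1/8 s, in which the tool goes at most 62.5 mm and 10.7 degrees, less where a joint would pass 70% of its speed; a pose out of reach is approached as far as the arm can. A call is refused whole if a number of a shift passes 0.0625 or a number of a turn 10.7, either way. A call with a gripper value outside its range is refused whole. The fingers move at their own pace and stop on an object; "squeeze" is the grip in N (left out, the last holds). Time passes only in rows, so rows that do not move let the fingers close. It gives the time, the measured TCP pose, the force and the opening at its end, in the units of the state.
- robot.get_obs(): the state, without advancing time (a new reading comes with each control period).
- robot.camera(name): name is "scene" or "top"; returns (picture, depth): 480x640x3 uint8, blue, green, red; 480x640 float32, m along the optical axis (not along the pixel's ray), 0 where there is no reading.
- robot.camera_model(name): a dict with "fx", "fy", "cx", "cy" (pixels), "R" (3x3) and "t" (3): a world point X has camera coordinates R X + t. Camera axes: x right, y down, z forward; pixel columns grow to the right and rows downward; lengths in m; the calibration is good to about 2 mm. A picture is of the moment at which its call begins. camera_model takes no time and is no camera call.
- robot.hand_in(): hands the job in, once; it reports no verdict.
The state is a dict: "time": time; "q": joint angles; "joint_velocities": joint speeds; "joint_torque": joint torques, N m; "position": TCP position; "tool_rot": TCP orientation; "ft_force": force on the tool from outside, world axes, zero at the start; "moment": the same for the moment, N m; "grip_width": finger opening in m.
Only numpy, scipy, OpenCV 4.12 (cv2) and the standard library are available. Lean on these libraries where they do the work, as an engineer would, in place of code of your own. Each camera call takes 0.05 s, during which the arm holds its last target. There are 200 camera calls.

## Working session

There is one attempt and no reset: what is moved stays moved. The work goes in short steps, Python scripts to look and compute and a tool call to move; the robot and the scene stay as the last step left them, time stands still between calls to the robot, and variables do not carry over. Pictures are saved under pics/ and viewed, about 8 in all and at most 12, crops included, and the job is handed in when it is done.

Besides the shell and the picture viewer there is one more tool, called in YAML: its name, and indented under it one key for each argument. drive_tool: Moves the arm, as the interface text tells. Its arguments: {"type":"object","properties":{"series":{"type":"array"},"squeeze":{"type":"number"}},"required":["series"]}

```bash
mkdir -p pics; python3 - <<'E'
from rig import robot
import cv2,numpy as np
for n in("scene","top"):
    p,d=robot.camera(n); cv2.imwrite(f"pics/{n}0.png",p); np.savez(f"pics/{n}0.npz",p=p,d=d)
    m=robot.camera_model(n); print(n,m)
o=robot.get_obs(); print({k:np.round(v,3) for k,v in o.items()})
E
```

```text
scene {'fx': 454.3393887988575, 'fy': 454.3393887988575, 'cx': 317.5417186332158, 'cy': 239.32090431302916, 'R': array([[-0.3169699 ,  0.94842491, -0.00450179],
       [ 0.75325074,  0.24885148, -0.60884009],
       [-0.57631884, -0.19637496, -0.7932802 ]]), 't': array([ 0.22401481, -0.29263676,  1.32848951])}
top {'fx': 543.6755173671974, 'fy': 543.6755173671974, 'cx': 314.55395920162664, 'cy': 244.25815864099144, 'R': array([[ 3.04287322e-03, -9.99994755e-01,  1.10945600e-03],
       [-9.92878547e-01, -3.15334435e-03, -1.19089237e-01],
       [ 1.19092111e-01, -7.39181614e-04, -9.92882935e-01]]), 't': array([-0.09145638,  0.5047262 ,  1.45261657])}
{'time': np.float64(0.1), 'q': array([-1.331,  0.528,  1.434, -0.   ,  1.181, -0.179]), 'joint_velocities': array([ 0.   , -0.002, -0.004, -0.002, -0.002,  0.001]), 'joint_torque': array([ -0.   , -44.099, -17.715,   0.063,   0.053,  -0.   ]), 'position': array([ 0.253, -0.571,  0.222]), 'tool_rot': array([ 0.978,  0.207, -0.   , -0.001]), 'ft_force': array([0.079, 0.974, 0.787]), 'moment': array([ 0.006,  0.017, -0.011]), 'grip_width': np.float64(0.087)}
```

View pics/top0.png

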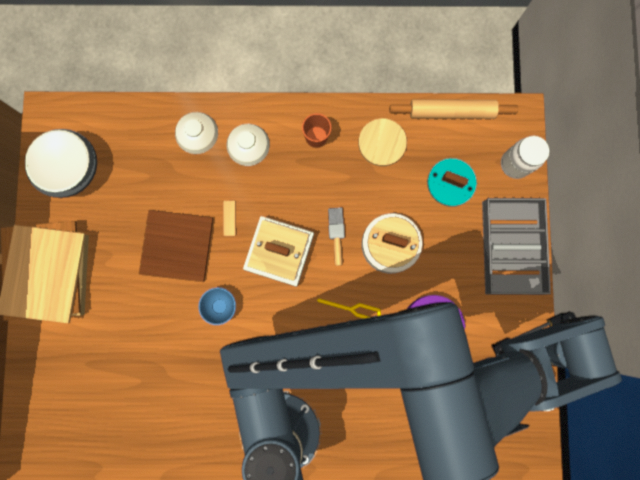

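View pics/scene0.png

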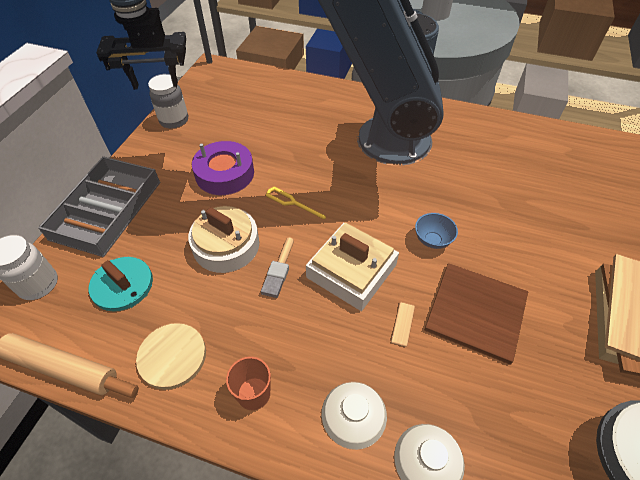

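Top view candidates:
- Round wood cover on the white round mould at (393,242), scene (222,230): this is the target.
- Turquoise cover at (452,182), square cover at (279,249), loose plain disc at (382,142) and purple mould at (435,310): all rejected by the description.
- The dark ware board is at (177,245), scene (477,312).

```bash
cat > h.py <<'E'
import numpy as np,cv2
from rig import robot
def world(n,d):
    m=robot.camera_model(n); v,u=np.mgrid[:480,:640]
    c=np.stack([(u-m['cx'])/m['fx']*d,(v-m['cy'])/m['fy']*d,d],-1)
    return (c-m['t'])@m['R']
def ray(n,u,v,z):
    m=robot.camera_model(n); w=m['R'].T@np.array([(u-m['cx'])/m['fx'],(v-m['cy'])/m['fy'],1]); o=-m['R'].T@m['t']
    return o+w*(z-o[2])/w[2]
def rect(P):
    (c,s,a)=cv2.minAreaRect((P[:,:2]*1000).astype(np.float32)); return np.round(c,1),np.round(s,1),round(a,1)
E
python3 - <<'E'
from h import *
for n,(hu,hv),(bu,bv) in(("top",(393,242),(177,245)),("scene",(222,228),(477,312))):
    f=np.load(f"pics/{n}0.npz"); p,d=f['p'],f['d']; W=world(n,d)
    v,u=np.mgrid[:480,:640]; near=lambda a,b,r:(abs(u-a)<r)&(abs(v-b)<r)&(d>0)
    z=W[...,2]
    H=W[near(hu,hv,40)&(z>.105)&(z<.125)]; print(n,"handle",len(H),rect(H),np.median(H[:,2]))
    D=W[near(hu,hv,45)&(z>.060)&(z<.076)]; print(" cover",len(D),rect(D),cv2.minEnclosingCircle((D[:,:2]*1000).astype(np.float32)),np.median(D[:,2]))
    k=near(bu,bv,75)&(p.max(2)<125)&(z>.008)&(z<.03)
    # board: dark mask, largest contour
    k=cv2.morphologyEx(k.astype(np.uint8),cv2.MORPH_OPEN,np.ones((5,5)))
    cs,_=cv2.findContours(k,0,1); c=max(cs,key=cv2.contourArea)[:,0]
    B=np.array([ray(n,a,b,.016) for a,b in c]); print(" board",rect(B),np.median(z[k>0]))
    # handle by colour
    hs=cv2.cvtColor(p,cv2.COLOR_BGR2HSV); 
    k=(near(hu,hv,25)&(hs[...,2]<125)&(hs[...,1]>110)).astype(np.uint8)
    cs,_=cv2.findContours(k,0,1); c=max(cs,key=cv2.contourArea)[:,0]
    print(" handle colour",rect(np.array([ray(n,a,b,.113) for a,b in c])))
    x=p[hv-55:hv+55,hu-55:hu+55]; cv2.imwrite(f"pics/c_{n}.png",cv2.resize(x,None,fx=4,fy=4,interpolation=2))
a,b=[cv2.imread(f"pics/c_{n}.png") for n in("top","scene")]
cv2.imwrite("pics/crop1.png",cv2.resize(np.hstack([a,b]),(800,400)))
E
```

```text
top handle 186 (array([ 508. , -298.5]), array([63.9, 20.6]), 73.3) 0.11194853322242773
 cover 1729 (array([ 508.1, -298.2]), array([134.2, 134.7]), 78.7) ((508.4189147949219, -298.29461669921875), 68.40995025634766) 0.06679568820907682Traceback (most recent call last):
  File "<stdin>", line 11, in <module>
ValueError: max() iterable argument is empty
```

```bash
python3 - <<'E'
from h import *
for n,(hu,hv),(bu,bv) in(("top",(393,242),(177,245)),("scene",(222,228),(477,312))):
    f=np.load(f"pics/{n}0.npz"); p,d=f['p'],f['d']; W=world(n,d)
    v,u=np.mgrid[:480,:640]; near=lambda a,b,r:(abs(u-a)<r)&(abs(v-b)<r)&(d>0)
    z=W[...,2]
    H=W[near(hu,hv,40)&(z>.105)&(z<.125)]; print(n,"handle",len(H),rect(H),np.median(H[:,2]))
    hs=cv2.cvtColor(p,cv2.COLOR_BGR2HSV); print(p[bv,bu],hs[bv,bu],W[bv,bu])
    for nm,k in(("depth",near(bu,bv,75)&(z>.010)&(z<.024)),("col",near(bu,bv,75)&(hs[...,2]<hs[bv,bu,2]+25)&(hs[...,1]>100))):
        k=cv2.morphologyEx(k.astype(np.uint8),cv2.MORPH_OPEN,np.ones((5,5)))
        cs,_=cv2.findContours(k,0,1)
        if cs:
            c=max(cs,key=cv2.contourArea)[:,0]; print(" board",nm,rect(np.array([ray(n,a,b,.016) for a,b in c])),np.median(z[k>0]))
    x=p[hv-55:hv+55,hu-55:hu+55]; cv2.imwrite(f"pics/c_{n}.png",cv2.resize(x,(400,400),interpolation=2))
cv2.imwrite("pics/crop1.png",np.hstack([cv2.imread(f"pics/c_{n}.png") for n in("top","scene")]))
E
```

```text
top handle 186 (array([ 508. , -298.5]), array([63.9, 20.6]), 73.3) 0.11194853322242773
[ 38  74 134] [ 11 183 134] [0.50346241 0.28873268 0.01592648]
 board depth (array([502.4, 293.3]), array([179.5, 179.3]), 83.6) 0.015881569155707355
 board col (array([503.3, 289.4]), array([189.1, 180.9]), 83.6) 0.015421089519168795
scene handle 224 (array([ 507.5, -299.4]), array([64.1, 19.9]), 73.9) 0.11204519771976526
[ 55  80 133] [ 10 150 133] [0.51063908 0.29112595 0.01692679]
 board depth (array([503. , 291.5]), array([179.5, 183.1]), 83.5) 0.015606573845713309
 board col (array([507.1, 288.7]), array([185.8, 192.7]), 83.4) 0.015298408334491115
```

View pics/crop1.png

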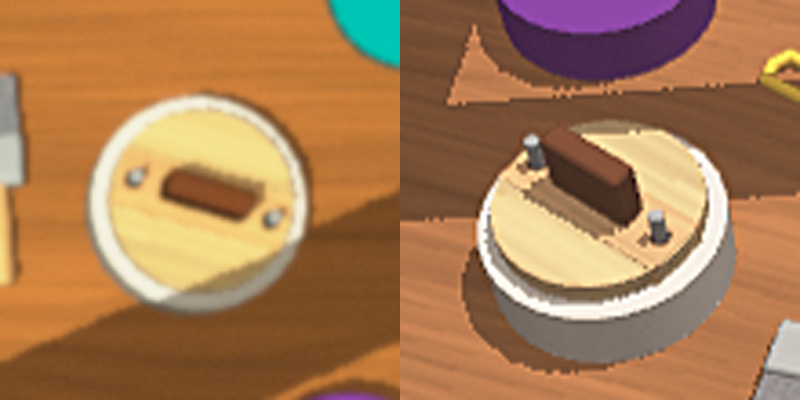

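The crop confirms the choice: a round plywood cover with a handle between its two pins, on the white round mould. The handle is at (0.508,-0.299), its long axis at 73.5°. The board is at (0.503,0.292), and the sizes and heights match the description. First I turn the tool 49.6°.

drive_tool:
  series:
    - [0,0,0,0,0,-9.9,1]
    - [0,0,0,0,0,-9.9,1]
    - [0,0,0,0,0,-9.9,1]
    - [0,0,0,0,0,-9.9,1]
    - [0,0,0,0,0,-9.9,1]

```text
time: 0.72
position: [0.2535, -0.5708, 0.2219]
tool_rot: [0.8, 0.6, 0.0, -0.001]
ft_force: [0.1, 0.0, -0.3]
grip_width: 0.087
```

```bash
cat > go.py <<'E'
import sys,numpy as np
from scipy.spatial.transform import Rotation as R
from rig import robot
g=np.array(list(map(float,sys.argv[1:4]))); o=robot.get_obs()
T=R.from_quat(o['tool_rot']); M=T.as_matrix()
ya=np.radians(float(sys.argv[4])); y=np.array([np.cos(ya),np.sin(ya),0]); z=np.array([0,0,-1.]); G=np.stack([np.cross(y,z),y,z],1)
print('pos',o['position'].round(4),'ydir',np.degrees(np.arctan2(M[1,1],M[0,1])).round(2),'t',o['time'],'w',o['grip_width'].round(4),'F',o['ft_force'].round(2),'M',o['moment'].round(2))
print('shift mm',(M.T@(g-o['position'])*1000).round(1),'turn deg',np.degrees(R.from_matrix(M.T@G).as_rotvec()).round(2))
E
python3 go.py .508 -.299 .18 -16.5
```

```text
Traceback (most recent call last):
  File "go.py", line 7, in <module>
    print('pos',o['position'].round(4),'ydir',np.degrees(np.arctan2(M[1,1],M[0,1])).round(2),'t',o['time'],'w',o['grip_width'].round(4),'F',o['ft_force'].round(2),'M',o['moment'].round(2))
                                                                                                               ^^^^^^^^^^^^^^^^^^^^^
AttributeError: 'float' object has no attribute 'round'
```

```bash
sed -i "s/o\['grip_width'\].round(4)/round(o['grip_width'],4)/" go.py; python3 go.py .508 -.299 .18 -16.5
```

```text
pos [ 0.2535 -0.5708  0.2219] ydir -16.23 t 0.725 w 0.087 F [ 0.09  0.03 -0.34] M [-0.   -0.08 -0.03]
shift mm [332.  168.4  42.2] turn deg [-0.04 -0.06  0.27]
```

drive_tool:
  series:
    - [0.04,0.02,0,0,0,0,1]
    - [0.04,0.02,0,0,0,0,1]
    - [0.04,0.02,0,0,0,0,1]
    - [0.04,0.02,0,0,0,0,1]
    - [0.04,0.02,0,0,0,0,1]

```text
time: 1.35
position: [0.4072, -0.4067, 0.2222]
tool_rot: [0.802, 0.598, 0.0, -0.0]
ft_force: [0.4, 0.0, -0.1]
grip_width: 0.0869
```

drive_tool:
  series:
    - [0.04,0.02,0.01,0,0,0,1]
    - [0.04,0.02,0.01,0,0,0,1]
    - [0.03,0.02,0.01,0,0,0,1]
    - [0.022,0.008,0.01,0,0,0.3,1]
    - [0,0,0,0,0,0,1]

```text
time: 1.98
position: [0.5093, -0.2988, 0.1813]
tool_rot: [0.802, 0.597, -0.0, -0.002]
ft_force: [-0.2, -1.0, 0.8]
grip_width: 0.0869
```

```bash
python3 go.py .508 -.299 .077 -16.5
```

```text
pos [ 0.5093 -0.2988  0.1813] ydir -16.69 t 1.975 w 0.0869 F [-0.15 -0.97  0.83] M [-0.03 -0.05 -0.03]
shift mm [ -0.7  -0.9 104.3] turn deg [-0.17 -0.08 -0.19]
```

drive_tool:
  series:
    - [-0.001,-0.001,0.025,0,0,-0.2,1]
    - [0,0,0.025,0,0,0,1]
    - [0,0,0.025,0,0,0,1]
    - [0,0,0.019,0,0,0,1]
    - [0,0,0.01,0,0,0,1]

```text
time: 2.6
position: [0.5071, -0.3023, 0.0777]
tool_rot: [0.802, 0.597, -0.0, -0.001]
ft_force: [0.3, 0.7, -0.4]
grip_width: 0.0868
```

drive_tool:
  series:
    - [0,0,0,0,0,0,1]

```text
time: 2.72
position: [0.5075, -0.302, 0.0782]
tool_rot: [0.802, 0.597, -0.0, -0.0]
ft_force: [0.1, -0.5, 0.1]
grip_width: 0.087
```

```bash
python3 go.py .508 -.299 .077 -16.5; python3 - <<'E'
from h import *
P=[]
for n,(a,b) in(("scene",(222,225)),("top",(393,240))):
    p,d=robot.camera(n); P.append(cv2.resize(p[b-60:b+60,a-60:a+60],(400,400),interpolation=2))
cv2.imwrite("pics/pre.png",np.hstack(P))
E
```

```text
pos [ 0.5075 -0.302   0.0782] ydir -16.71 t 2.725 w 0.087 F [ 0.06 -0.47  0.1 ] M [-0.03 -0.08  0.03]
shift mm [ 3.1 -0.4  1.2] turn deg [-0.05 -0.01 -0.21]
```

View pics/pre.png

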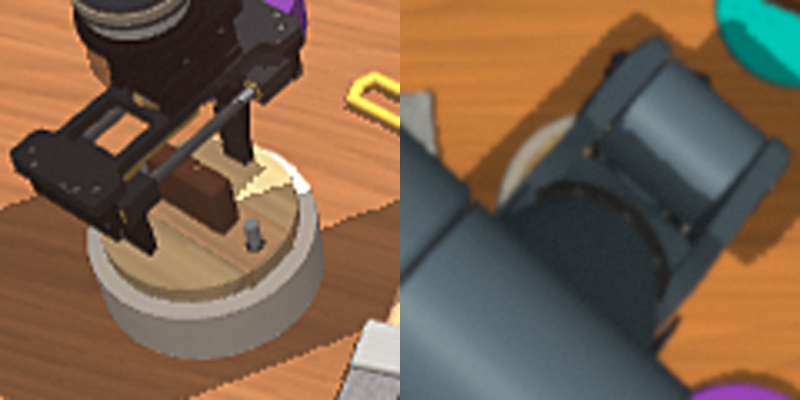

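The fingers straddle the handle, one on each side, and the near pin is clear. I correct 3 mm along the handle and close.

drive_tool:
  series:
    - [0.003,0,0.001,0,0,0,1]
    - [0,0,0,0,0,0,0.35]
    - [0,0,0,0,0,0,0.3]
    - [0,0,0,0,0,0,0.22]
    - [0,0,0,0,0,0,0.2]
  squeeze: 30

```text
time: 3.45
position: [0.5089, -0.2987, 0.0776]
tool_rot: [0.802, 0.597, -0.0, 0.0]
ft_force: [0.3, -0.5, 0.3]
grip_width: 0.0551
```

drive_tool:
  series:
    - [0,0,0,0,0,0,0.1]
    - [0,0,0,0,0,0,0]
    - [0,0,0,0,0,0,0]
    - [0,0,0,0,0,0,0]

```text
time: 3.95
position: [0.5081, -0.2983, 0.0775]
tool_rot: [0.802, 0.597, -0.0, -0.001]
ft_force: [-1.6, -0.3, 0.3]
grip_width: 0.02
```

```bash
python3 go.py .508 -.299 .077 -16.5
```

```text
pos [ 0.5081 -0.2983  0.0775] ydir -16.65 t 3.95 w 0.02 F [-1.61 -0.32  0.32] M [ 0.03  0.26 -0.01]
shift mm [-0.7  0.1  0.5] turn deg [-0.11 -0.02 -0.15]
```

drive_tool:
  series:
    - [0,0,-0.003,0,0,0,0]
    - [0,0,-0.003,0,0,0,0]
    - [0,0,-0.003,0,0,0,0]
    - [0,0,-0.004,0,0,0,0]
    - [0,0,-0.004,0,0,0,0]
  squeeze: 40

```text
time: 4.58
position: [0.5085, -0.2984, 0.0947]
tool_rot: [0.802, 0.597, -0.0, -0.0]
ft_force: [-0.4, 0.3, -3.5]
grip_width: 0.0192
```

```bash
python3 go.py .508 -.299 .16 -16.6
```

```text
pos [ 0.5085 -0.2984  0.0947] ydir -16.66 t 4.575 w 0.0192 F [-0.37  0.31 -3.53] M [ 0.06  0.15 -0.08]
shift mm [ -0.7  -0.4 -65.3] turn deg [-0.05 -0.02 -0.06]
```

Force is −3.5 N, which is the cover's weight alone, so nothing is jamming. I keep lifting.

drive_tool:
  series:
    - [0,0,-0.005,0,0,0,0]
    - [0,0,-0.007,0,0,0,0]
    - [0,0,-0.007,0,0,0,0]
    - [0,0,-0.007,0,0,0,0]
    - [0,0,-0.01,0,0,0,0]

```text
time: 5.2
position: [0.5094, -0.299, 0.1313]
tool_rot: [0.802, 0.597, 0.0, 0.001]
ft_force: [0.0, -0.3, -4.0]
grip_width: 0.0203
```

drive_tool:
  series:
    - [0,0,-0.02,0,0,0,0]
    - [0,0,-0.03,0,0,0,0]
    - [0,0,-0.03,0,0,0,0]
    - [0,0,-0.02,0,0,0,0]
    - [0,0,0,0,0,0,0]

```text
time: 5.82
position: [0.5103, -0.2997, 0.2331]
tool_rot: [0.802, 0.597, 0.001, 0.003]
ft_force: [-0.5, -0.0, -4.0]
grip_width: 0.0196
```

```bash
python3 go.py .503 .292 .23 -16.6; python3 - <<'E'
from h import *
p,d=robot.camera("scene"); cv2.imwrite("pics/lift.png",p)
W=world("scene",d); z=W[...,2]; v,u=np.mgrid[:480,:640]
k=(abs(W[...,0]-.508)<.075)&(abs(W[...,1]+.298)<.075)&(z>.17)&(z<.207)&(p[...,2]>140)&(d>0)
P=W[k]; c=P.mean(0); n=np.linalg.svd(P-c)[2][2]; print(len(P),c,n)
E
```

```text
pos [ 0.5103 -0.2997  0.2331] ydir -16.66 t 5.825 w 0.0196 F [-0.49 -0.03 -3.97] M [-0.08 -0.08  0.03]
shift mm [ 564.8 -176.6    0.7] turn deg [ 0.33  0.14 -0.06]
8 [ 0.55230371 -0.25778641  0.20589651] [-0.10388376 -0.05320359  0.99316542]
```

View pics/lift.png

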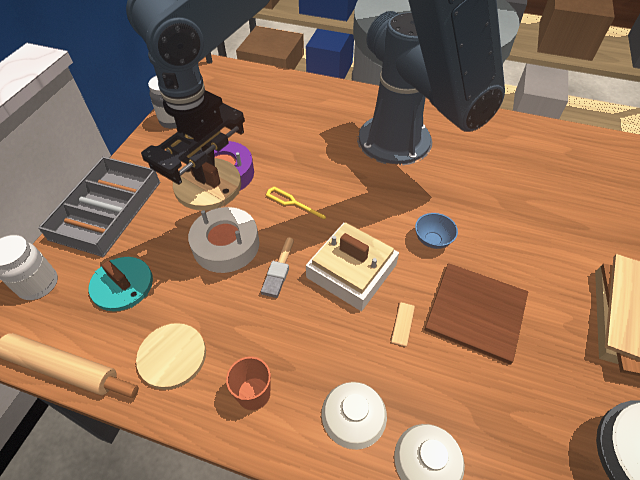

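The cover is clear of the pins and level at (207,185). The open mould is below it, and the square mould is untouched. I carry it to the board.

drive_tool:
  series:
    - [0.02,-0.006,-0.005,0,0,0,0]
    - [0.03,-0.0095,-0.005,0,0,0,0]
    - [0.04,-0.0125,0,0,0,0,0]
    - [0.04,-0.0125,0,0,0,0,0]
    - [0.04,-0.0125,0,0,0,0,0]

```text
time: 6.5
position: [0.5056, -0.1176, 0.2396]
tool_rot: [0.802, 0.597, -0.0, -0.001]
ft_force: [-0.6, 0.4, -3.7]
grip_width: 0.0195
```

drive_tool:
  series:
    - [0.045,-0.014,0,0,0,0,0]
    - [0.045,-0.014,0,0,0,0,0]
    - [0.045,-0.014,0,0,0,0,0]
    - [0.045,-0.014,0,0,0,0,0]
    - [0.045,-0.014,0,0,0,0,0]

```text
time: 7.12
position: [0.5025, 0.1176, 0.2398]
tool_rot: [0.802, 0.597, -0.001, -0.001]
ft_force: [0.9, -0.2, -3.6]
grip_width: 0.0196
```

drive_tool:
  series:
    - [0.045,-0.014,0,0,0,0,0]
    - [0.04,-0.013,0,0,0,0,0]
    - [0.035,-0.011,0,0,0,0,0]
    - [0.025,-0.008,0,0,0,0,0]
    - [0.015,-0.005,0,0,0,0,0]

```text
time: 7.75
position: [0.4994, 0.2846, 0.2396]
tool_rot: [0.801, 0.598, -0.001, -0.001]
ft_force: [0.0, -1.0, -3.7]
grip_width: 0.0198
```

drive_tool:
  series:
    - [0,0,0,0,0,0,0]
    - [0,0,0,0,0,0,0]

```text
time: 8.0
position: [0.5009, 0.2821, 0.2402]
tool_rot: [0.802, 0.597, -0.001, 0.0]
ft_force: [0.2, -1.2, -3.2]
grip_width: 0.0199
```

```bash
python3 go.py .503 .292 .10 -16.6
```

```text
pos [0.5009 0.2821 0.2402] ydir -16.68 t 8.0 w 0.0199 F [ 0.22 -1.21 -3.19] M [-0.02 -0.07 -0.02]
shift mm [ 10.3  -0.7 140.2] turn deg [-0.04  0.07 -0.08]
```

drive_tool:
  series:
    - [0.005,0,0.02,0,0,0,0]
    - [0.005,-0.001,0.04,0,0,0,0]
    - [0,0,0.04,0,0,0,0]
    - [0,0,0.04,0,0,0,0]
    - [0,0,0.025,0,0,0,0]

```text
time: 8.62
position: [0.5027, 0.2911, 0.0737]
tool_rot: [0.803, 0.596, -0.001, -0.0]
ft_force: [0.0, 0.3, -4.1]
grip_width: 0.0197
```

drive_tool:
  series:
    - [0,0,0.01,0,0,0,0]
    - [0,0,0,0,0,0,0]

```text
time: 8.88
position: [0.5035, 0.2921, 0.0655]
tool_rot: [0.802, 0.597, -0.0, -0.0]
ft_force: [0.1, 1.3, -3.1]
grip_width: 0.0196
```

```bash
python3 go.py .503 .292 .0435 -16.6; python3 - <<'E'
from h import *
p,d=robot.camera("scene"); cv2.imwrite("pics/low.png",cv2.resize(p[200:400,360:620],(780,600)))
E
```

```text
pos [0.5035 0.2921 0.0655] ydir -16.72 t 8.875 w 0.0196 F [ 0.07  1.31 -3.11] M [-0.   -0.06 -0.06]
shift mm [-0.3 -0.5 22. ] turn deg [-0.02  0.02 -0.12]
```

View pics/low.png

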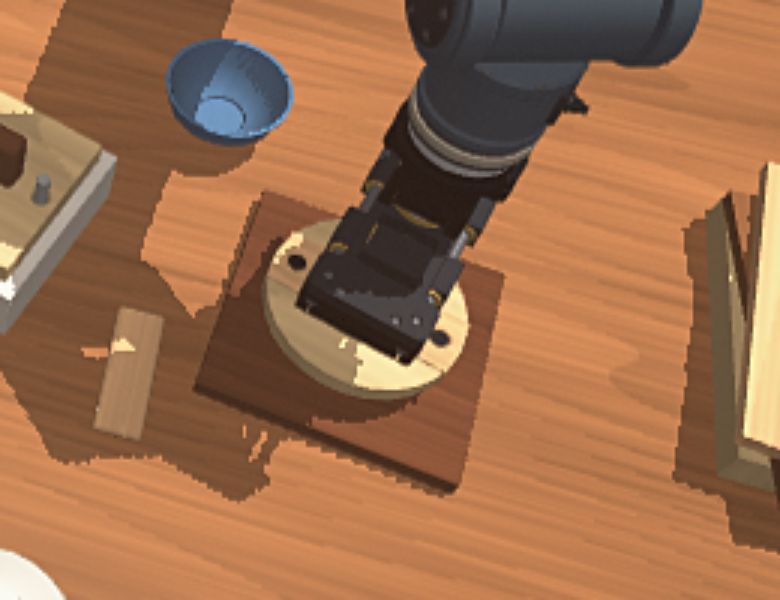

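The cover (crop 365,310) hangs level over the board. I lower it gently the last 22 mm.

drive_tool:
  series:
    - [0,0,0.006,0,0,0,0]
    - [0,0,0.005,0,0,0,0]
    - [0,0,0.004,0,0,0,0]
    - [0,0,0.003,0,0,0,0]
    - [0,0,0,0,0,0,0]

```text
time: 9.55
position: [0.503, 0.2928, 0.0472]
tool_rot: [0.802, 0.597, -0.0, -0.0]
ft_force: [0.0, 0.6, -3.2]
grip_width: 0.0194
```

drive_tool:
  series:
    - [0,0,0.001,0,0,0,0]
    - [0,0,0.001,0,0,0,0]
    - [0,0,0.001,0,0,0,0]
    - [0,0,0,0,0,0,0]

```text
time: 10.05
position: [0.5032, 0.2928, 0.0445]
tool_rot: [0.802, 0.597, -0.0, -0.0]
ft_force: [0.5, -0.7, -4.2]
grip_width: 0.0196
```

drive_tool:
  series:
    - [0,0,0.0005,0,0,0,0]
    - [0,0,0.0005,0,0,0,0]
    - [0,0,0,0,0,0,0]

```text
time: 10.42
position: [0.5033, 0.2928, 0.0436]
tool_rot: [0.802, 0.597, 0.0, -0.0]
ft_force: [-0.4, 0.3, -3.0]
grip_width: 0.0194
```

drive_tool:
  series:
    - [0,0,0.0005,0,0,0,0]
    - [0,0,0,0,0,0,0]

```text
time: 10.68
position: [0.5033, 0.2928, 0.0435]
tool_rot: [0.802, 0.597, 0.0, 0.0]
ft_force: [-0.6, -1.3, 0.1]
grip_width: 0.02
```

The board now carries the weight. I release slowly.

drive_tool:
  series:
    - [0,0,0,0,0,0,0.3]
    - [0,0,0,0,0,0,0.5]
    - [0,0,0,0,0,0,0.8]
    - [0,0,0,0,0,0,0.8]
    - [0,0,0,0,0,0,0.8]

```text
time: 11.3
position: [0.5033, 0.2928, 0.0431]
tool_rot: [0.802, 0.597, 0.0, 0.0]
ft_force: [0.3, -0.5, 0.8]
grip_width: 0.0584
```

drive_tool:
  series:
    - [0,0,0,0,0,0,0.8]
    - [0,0,-0.01,0,0,0,0.8]
    - [0,0,-0.03,0,0,0,0.8]
    - [0,0,-0.04,0,0,0,0.8]
    - [0,0,-0.04,0,0,0,0.8]

```text
time: 11.92
position: [0.5031, 0.2927, 0.1648]
tool_rot: [0.802, 0.597, 0.0, 0.0]
ft_force: [0.2, 0.1, -0.8]
grip_width: 0.0698
```

drive_tool:
  series:
    - [-0.03,0,-0.04,0,0,0,0.8]
    - [-0.05,-0.04,-0.02,0,0,0,0.8]
    - [-0.05,-0.04,0,0,0,0,0.8]
    - [-0.03,-0.02,0,0,0,0,0.8]
    - [0,0,0,0,0,0,0.8]

```text
time: 12.55
position: [0.3636, 0.1705, 0.2223]
tool_rot: [0.803, 0.597, -0.001, -0.0]
ft_force: [0.9, -0.0, -0.3]
grip_width: 0.0696
```

```bash
python3 go.py .503 .292 .2 -16.6; python3 - <<'E'
from h import *
for n in("scene","top"):
    p,d=robot.camera(n); cv2.imwrite(f"pics/end_{n}.png",p); W=world(n,d); z=W[...,2]
    k=(abs(W[...,0]-.503)<.1)&(abs(W[...,1]-.292)<.1)&(d>0)
    H=W[k&(z>.07)&(z<.088)]; D=W[k&(z>.028)&(z<.041)]
    if len(D)>50:
        A=np.c_[D[:,:2],np.ones(len(D))]; print(n,'cover',rect(D),D[:,2].mean(),'slope',np.linalg.lstsq(A,D[:,2],rcond=None)[0][:2])
    if len(H)>20: print(n,'handle',rect(H),np.median(H[:,2]))
E
```

```text
pos [0.3636 0.1705 0.2223] ydir -16.74 t 12.55 w 0.0696 F [ 0.9  -0.02 -0.3 ] M [ 0.02 -0.09 -0.04]
shift mm [156.5  98.5  22.1] turn deg [-0.06  0.04 -0.14]
scene cover (array([503.6, 290.7]), array([134. , 135.8]), 14.8) 0.03295125028311072 slope [-0.00229488  0.00077084]
scene handle (array([503.2, 290.1]), array([63.2, 22.4]), 71.7) 0.07784023897156375
top cover (array([508.1, 296.3]), array([123.8, 135.1]), 52.0) 0.03346484045185487 slope [-0.00023153  0.00100123]
top handle (array([504.3, 291.6]), array([64.4, 19.8]), 73.6) 0.07766513544014401
```

View pics/end_scene.png

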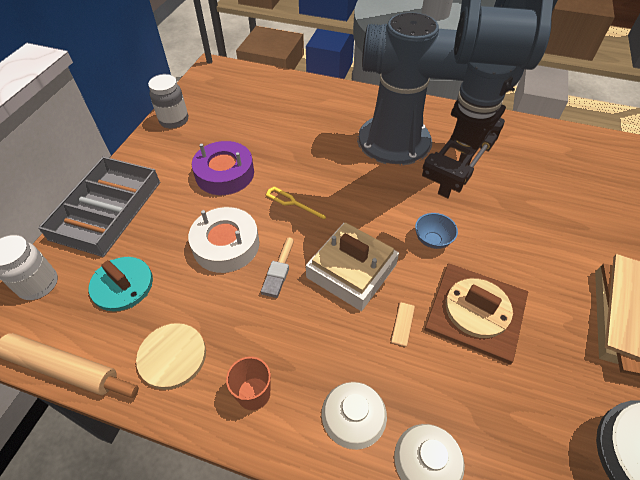

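The cover lies flat in the middle of the board at (479,305). The round mould is open at (223,238), the square mould is still closed, and the arm is clear. I hand in.

```bash
python3 -c "
from rig import robot
print(robot.hand_in())"
```

```text
the job is handed in; nothing more can be done
None
```

The round mould is open: I lifted its cover straight up off the pins and set it down, handle up, in the middle of the ware board. I handed in at about 12.7 s of robot time.

- **Lift:** the wrist felt only about 3.5–4 N, the cover's own weight, so nothing jammed on the pins.
- **Set-down:** I lowered it in half-millimetre steps until the board carried the weight, then released.
- **Final position:** the handle is at about (0.504, 0.291), against a board centre measured at (0.503, 0.292). The cover's slope is under 0.15°.
- **Surroundings:** in the last picture the square mould is still closed, the look-alikes have not moved, and the arm touches nothing.
- **Disagreement:** in the last top view the cover's outline came out short (124 mm) and about 5 mm off centre, probably because the arm hid part of it. The handle in both views and the cover in the scene view agree to about 2 mm.
- **Discarded check:** the camera check of levelness during the lift found only 8 points, so I judged it by the picture and the tool's orientation instead.

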